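# Set a profile cylinder up for pinning

## Task

Get the double cylinder ready for pinning: lift the plug follower off the assembly cradle and lay it in the tool tray, then take the double cylinder out of the grooved wooden block and lay it in the two notches of the cradle, leg straight up and both ends sticking out past the uprights. Lower it until it rests before letting go, and leave the other cylinders, the padlock and the screwdriver where they are.

Things in the scene. Friction and masses are not known exactly. Their poses are not given: they have to be found in the camera images.
- double_cylinder: bare metal euro profile cylinder, 90 mm long, keyway at both ends, dark cam midway, 0.25 kg. Round barrel dia 17; above it a flat leg 10 thick, top 24.5 above the barrel axis, sides flat from 8 to 19 above it. Origin: barrel axis, mid-length; x along barrel, z up the leg. Starts leg up in a groove of the block; grip the leg, fingertips no lower than 8 above the axis
- half_cylinder: bystander: the same profile but only about half as long (50 mm) with one keyway, in another groove of the block, leg up. Origin on the barrel axis, mid-length, x along the barrel
- knob_cylinder: bystander: the same profile, 70 mm long, with a round turning knob 28 in diameter and 21 long on its +x end (reaching 62 from the origin), in another groove of the block, leg up. Origin on the barrel axis, in the middle of its 70 barrel
- block: wooden block fixed to the bench, 56 (x) by 210 (y) by 24 mm high, with three V-grooves along its x, at y = -72, 0 and +72; each holds one cylinder, barrel axis 26 above the bench. Origin: centre of its underside
- cradle: fixed aluminium assembly cradle: base plate 120 (x) by 74 (y) by 12 mm; two slim uprights, each 10 thick in x, 34 wide in y, at x = -31 and +31 (52 clear between them), 70 high. Each has in its top a 90-degree V-notch, 20 wide, 10 deep, bottom 60 above the bench; the two are in line along x. Origin: centre of the underside
- cradle_seat (a point): point 72 mm above the cradle's origin, midway between the notches: where the double cylinder's origin comes to lie when it is seated and centred (its barrel axis along the cradle's x, either way round). Axes as the cradle's
- follower: plug follower: brass rod, diameter 12.5 mm, with a black hexagonal plastic grip (14 across flats, x from 51 to 85) at its +x end, 170 long overall, 0.13 kg. Origin: mid-length on the axis, x along the rod. Starts lying in the cradle's two notches, axis 69 above the bench; it can be gripped between the uprights
- tray: grey open tool tray fixed to the bench, outside 250 (x) by 110 (y) by 20 mm high, walls 4. Origin: centre of the underside
- tray_in (a point): centre of the tray's inner floor, 4 mm above the bench; axes as the tray's
- padlock: bystander: brass padlock lying flat, body 46 by 50 by 20 mm with a steel shackle on its +x side, beyond the gap between block and cradle. Origin: centre of the body's underside
- screwdriver: bystander: red-handled screwdriver about 0.2 m long and 26 mm thick, lying on the bench beyond the cradle, roughly crosswise. Origin: on its underside; x along the shaft
Not all that is in view belongs to the job. What is shaped like the double_cylinder but purple is not meant. There is more than one size of the follower; the one meant has the size given above.

How it is judged:
By the outcome, as a careful person would: the job done as asked, in the order asked, and still so for the second after the job is handed in, with the robot touching nothing.
It also fails if it takes over 66 s, if anything falls off the work surface, if the arm or the gripper's body presses on something with over 40 N, if the wrist force passes 120 N, or if a joint passes its speed limit or range.

## Robot

A 6-joint arm with a two-finger parallel gripper is mounted at the origin on the work surface. World frame = base frame: x ahead of the robot, y to its left, z up, the work surface at z = 0. Lengths are in m, angles in rad, forces in N, time in s.
With the tool pointing down it reaches from about 0.35 to 0.85 m from the base axis. Payload 8.1 kg.
Tool frame: the origin (TCP) lies on the centre line of the jaws, within the pads' length; the fingertips stand robot.tips_ahead ahead of it and the grasp point (between the pads) lies 8 mm behind it (robot.tips_ahead is the distance from the TCP to the fingertips, in m); z points along the fingers, y is the direction in which the jaws open and shut (so a half turn about z gives the same grasp; the last joint's range is limited). The gripper opens to 93 mm and grips with 3 to 60 N. Pads are 15 mm wide; open, the fingers measure 128 mm over their backs; the gripper's body (75 mm by 188 mm) begins 65 mm behind the grasp point.
Start: joints at [1.177, 0.13, 1.488, -0, 1.523, -0.085], TCP at [0.182, 0.572, 0.23] pointing down, gripper open.
Joint ranges: [-2.96, 2.96], [-0.89, 2.26], [0.02, 2.5], [-1.34, 4.48], [0, 2.73], [-2.66, 2.66]. Speed limits (rad/s): [2.39, 2.39, 2.79, 3.14, 3.14, 3.14].

## Interface

Orientations are given as a rotation vector (axis times angle).
In Python, from plant import monitor, eyes, job, robot gives the robot as it stands.
- The arm moves only by the tool servo_tool, never from a script. Its argument "plan" is a list that holds one entry, the list of rows, each a list of 7 numbers: the closure, from -1 (fully open) to 1 (shut), so that 0 is half open, then the shift along the world's x, y, z in mm, then the turn, a rotation vector about the world's x, y, z in rad. In form: [[[hand, dx, dy, dz, ax, ay, az], ...]]. A call has 1 to 12 rows; each row shifts and turns the commanded pose from where the row before left it; what a row does not reach is not made up. A row lasts 1/10 s, in which the tool goes at most 50 mm and 8.59 degrees, less where a joint would pass 70% of its speed; a pose out of reach is approached as far as the arm can. A call with a gripper value outside its range is refused whole. The fingers move at their own pace and stop on an object; "force" is the grip in N (left out, the last holds). Time passes only in rows, so rows that do not move let the fingers close. It gives the time, the measured TCP pose, the force and the opening at its end, in the units of the state.
- monitor.read_state(): the state, without advancing time (a new reading comes with each control period).
- eyes.read_camera(name): name is "scene" or "top" or "wrist"; returns the picture (400x640x3 uint8, red, green, blue); there is no depth.
- eyes.camera_info(name): a dict with "mtx" (3x3 intrinsics, pixels), "R" (3x3) and "t" (3): a world point X has camera coordinates R X + t. Camera axes: x right, y down, z forward; pixel columns grow to the right and rows downward; lengths in m; the calibration is good to about 2 mm. A picture is of the moment at which its call begins: read the wrist's pose just before it. camera_info takes no time and is no camera call; for the wrist camera it gives the pose at the moment of the call.
- job.close_job(): hands the job in, once; it reports no verdict.
The state is a dict: "t": time; "q": joint angles; "dq": joint speeds; "joint_torque": joint torques, N m; "tool_pos": TCP position; "orientation": TCP orientation; "force": force on the tool from outside, world axes, zero at the start; "wrist_torque": the same for the moment, N m; "opening": finger opening in m.
Only numpy, scipy, OpenCV 4.12 (cv2) and the standard library are available. Lean on these libraries where they do the work, as an engineer would, in place of code of your own. Each camera call takes 0.05 s, during which the arm holds its last target. There are 200 camera calls.

## Working session

There is one attempt and no reset: what is moved stays moved. The work goes in short steps, Python scripts to look and compute and a tool call to move; the robot and the scene stay as the last step left them, time stands still between calls to the robot, and variables do not carry over. Pictures are saved under pics/ and viewed, about 8 in all and at most 12, crops included, and the job is handed in when it is done.

Besides the shell and the picture viewer there is one more tool, called after ">>>" in YAML: its name, and indented under it one key for each argument. servo_tool: Moves the arm, as the interface text tells. Its arguments: {"type":"object","properties":{"plan":{"type":"array"},"force":{"type":"number"}},"required":["plan"]}

```bash
mkdir -p pics; ls; python3 - <<'E'
from plant import monitor, eyes, job, robot
import cv2,numpy as np
for n in ("top","scene"):
    i=eyes.camera_info(n); im=eyes.read_camera(n)
    cv2.imwrite(f"pics/{n}0.png",im[:,:,::-1])
    C=-np.array(i["R"]).T@np.array(i["t"]);print(n,C.round(3),np.round(i["mtx"],1).tolist(),np.round(i["R"],3).tolist())
s=monitor.read_state();print({k:np.round(v,3).tolist() for k,v in s.items()})
print(robot.tips_ahead,[a for a in dir(robot) if a[0]!='_'])
E
```

```text
pics
top [ 0.395 -0.073  1.635] [[468.7, 0.0, 316.5], [0.0, 468.7, 196.9], [0.0, 0.0, 1.0]] [[-0.007, -1.0, 0.009], [-0.998, 0.006, -0.069], [0.069, -0.009, -0.998]]
scene [ 1.096 -0.29   0.9  ] [[382.8, 0.0, 325.1], [0.0, 382.8, 201.3], [0.0, 0.0, 1.0]] [[0.304, 0.953, 0.014], [0.759, -0.233, -0.609], [-0.576, 0.196, -0.793]]
{'t': 0.1, 'q': [1.177, 0.131, 1.489, 0.0, 1.523, -0.085], 'dq': [-0.001, -0.001, -0.004, 0.001, 0.0, -0.002], 'joint_torque': [0.001, -56.133, -49.31, 0.077, 0.029, -0.0], 'tool_pos': [0.182, 0.571, 0.229], 'orientation': [-0.483, -3.104, 0.002], 'force': [0.521, 0.765, 0.359], 'wrist_torque': [-0.053, 0.029, -0.014], 'opening': 0.093}
0.011 ['IKError', 'tips_ahead']
```

View pics/top0.png

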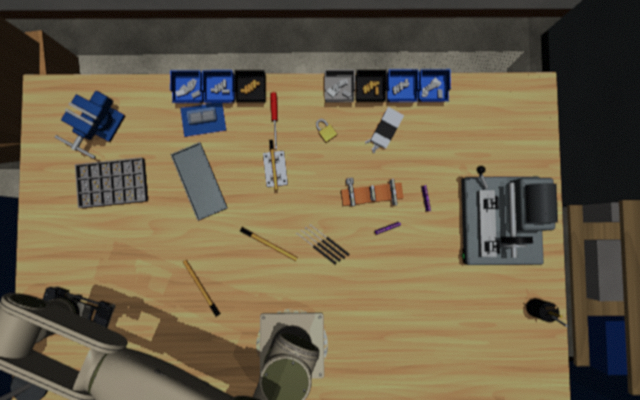

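View pics/scene0.png

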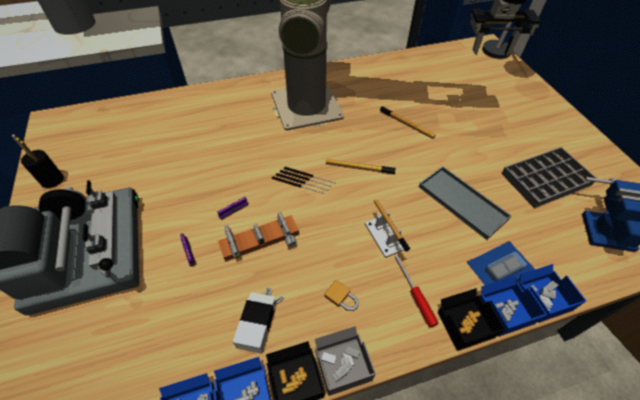

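The top view shows the cradle with a rod at (275,168), the tray at (200,181) and the block at (372,193) with three cylinders at about (350,192), (374,194) and (399,190). There are purple decoys at (387,228) and (426,198), and loose rods at (268,243) and (201,287).

```bash
cat > h.py <<'E'
from plant import monitor, eyes, job, robot
import cv2,numpy as np
def w(i,px,z):
    R=np.array(i["R"]);C=-R.T@np.array(i["t"]);K=np.array(i["mtx"])
    p=np.atleast_2d(px).astype(float);d=(R.T@np.linalg.inv(K)@np.c_[p,np.ones(len(p))].T).T
    return C+d*((z-C[2])/d[:,2])[:,None]
def pj(i,X):
    c=np.array(i["R"])@np.atleast_2d(X).T+np.array(i["t"])[:,None];c=np.array(i["mtx"])@c;return (c[:2]/c[2]).T
def snap(n,f,crop=None,s=1):
    i=eyes.camera_info(n);im=eyes.read_camera(n)[:,:,::-1].copy()
    cv2.imwrite(f"pics/{f}_raw.png",im)
    if crop: a,b,c,d=crop;im=im[b:d,a:c]
    cv2.imwrite(f"pics/{f}.png",cv2.resize(im,None,fx=s,fy=s,interpolation=cv2.INTER_CUBIC));return i
E
python3 - <<'E'
from h import *
i=eyes.camera_info("top")
for n,p,z in [("cradle",(275,168),.012),("block",(372,193),.024),("tray",(200,181),.02),("follower",[(271,143),(276,191)],.069),("cyls",[(350,192),(374,194),(399,190)],.04),("purple",[(387,228),(426,198)],.01),("padlock",(326,130),.02)]:
    print(n,w(i,p,z).round(3).tolist())
im=cv2.imread("pics/top0.png")[120:220,250:440]
cv2.imwrite("pics/c1.png",cv2.resize(im,None,fx=4.2,fy=4.2,interpolation=cv2.INTER_CUBIC))
i=eyes.camera_info("wrist");R=np.array(i["R"]);print((-R.T@i["t"]).round(3),R.round(2).tolist(),i["mtx"])
E
```

```text
cradle [[0.609, 0.055, 0.012]]
block [[0.519, -0.28, 0.024]]
tray [[0.564, 0.314, 0.02]]
follower [[0.687, 0.064, 0.069], [0.524, 0.048, 0.069]]
cyls [[0.521, -0.203, 0.04], [0.514, -0.285, 0.04], [0.527, -0.371, 0.04]]
purple [[0.398, -0.332, 0.01], [0.501, -0.47, 0.01]]
padlock [[0.741, -0.123, 0.02]]
[0.105 0.597 0.384] [[0.3, 0.95, -0.0], [0.91, -0.29, 0.3], [0.28, -0.09, -0.95]] [[302.2837717    0.         319.97686452]
 [  0.         302.2837717  202.61095451]
 [  0.           0.           1.        ]]
```

View pics/c1.png

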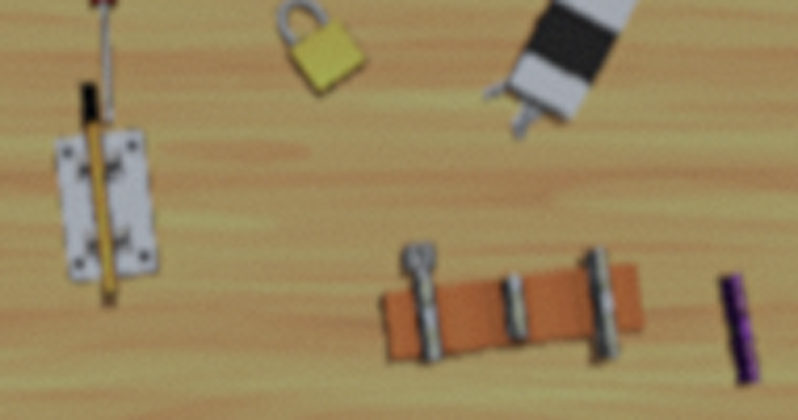

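Candidates in the crop: knob_cylinder (425,300) with a round knob, half_cylinder (514,308) which is short, and the double (601,303), which is long, plain and bare metal. The purple one (739,330) is not meant. The follower is the rod in the cradle (99,190). The loose rods lie elsewhere and look longer. Next I move the wrist camera over the cradle and tray.

>>> servo_tool:
  plan:
    - [[-1,31,-35,0,0,0,0.034],[-1,31,-35,0,0,0,0.034],[-1,31,-35,0,0,0,0.034],[-1,31,-35,0,0,0,0.034],[-1,31,-35,0,0,0,0.034],[-1,31,-35,0,0,0,0.034],[-1,31,-35,0,0,0,0.034],[-1,31,-35,0,0,0,0.034],[-1,31,-35,0,0,0,0.034],[-1,31,-35,0,0,0,0.034],[-1,31,-35,0,0,0,0.034],[-1,31,-35,0,0,0,0.034]]

```text
t: 1.3
tool_pos: [0.5551, 0.1499, 0.2293]
orientation: [0.158, -3.137, -0.0]
force: [0.1, 0.2, 0.9]
opening: 0.0924
```

>>> servo_tool:
  plan:
    - [[-1,0,0,0,0,0,0],[-1,0,0,0,0,0,0],[-1,0,0,0,0,0,0]]

```text
t: 1.6
tool_pos: [0.5536, 0.1523, 0.2292]
orientation: [0.156, -3.137, -0.001]
force: [-0.1, 0.5, -0.5]
opening: 0.0931
```

```bash
python3 - <<'E'
from h import *
s=monitor.read_state();print(s["t"],np.round(s["tool_pos"],4),np.round(s["orientation"],3))
i=snap("wrist","w1",None,1.25);np.savez("w1",**i)
i=snap("wrist","w1b");np.savez("w1",**i)
E
```

```text
1.6 [0.5536 0.1523 0.2292] [ 1.560e-01 -3.137e+00 -1.000e-03]
```

View pics/w1.png

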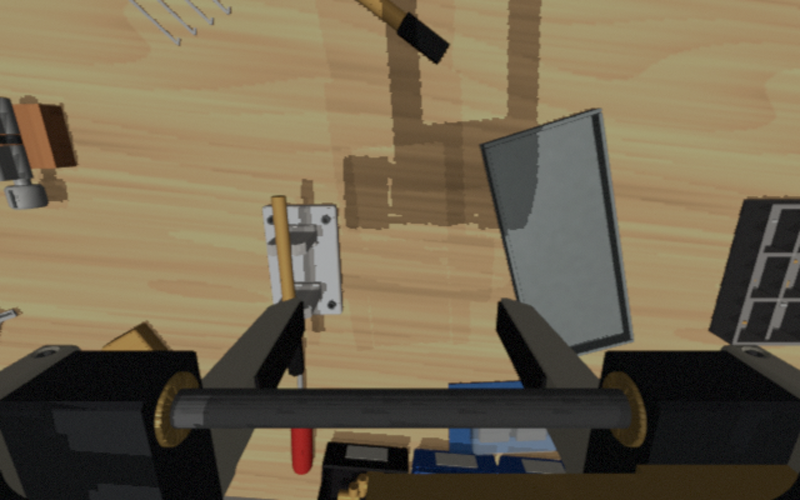

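```bash
python3 - <<'E'
from h import *
i=dict(np.load("w1.npz"))
f=lambda n,p,z:print(n,w(i,np.array(p)/1.25,z).round(4)[:,:2].tolist())
f("tray",[(482,145),(600,109),(632,341)],.02)
f("plate",[(263,206),(338,204),(342,313),(274,316)],.012)
f("rod",[(279,197),(283,240),(288,297)],.069)
im=cv2.imread("pics/w1b_raw.png")[135:275,180:320]
cv2.imwrite("pics/w1c.png",cv2.resize(im,None,fx=4.2,fy=4.2,interpolation=cv2.INTER_CUBIC))
E
```

```text
tray [[0.4734, 0.2217], [0.4319, 0.3227], [0.6603, 0.4178]]
plate [[0.5527, 0.0162], [0.5433, 0.0903], [0.662, 0.1006], [0.6729, 0.0271]]
rod [[0.5315, 0.0493], [0.5686, 0.0529], [0.6219, 0.0578]]
```

View pics/w1c.png

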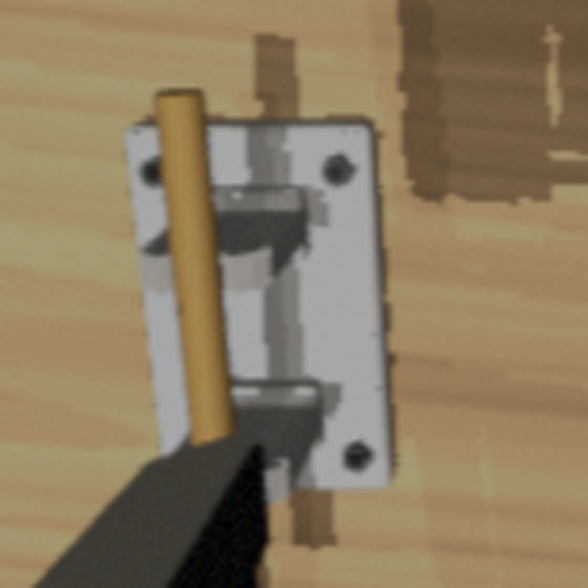

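>>> servo_tool:
  plan:
    - [[-0.5,18,-32,0,0,0,0],[-0.5,18,-32,0,0,0,0],[-0.5,18,-32,-20,0,0,0],[-0.5,0,0,-30,0,0,0],[-0.5,0,0,-20,0,0,0],[-0.5,0,0,0,0,0,0],[-0.5,0,0,0,0,0,0]]

```text
t: 2.4
tool_pos: [0.6079, 0.0567, 0.16]
orientation: [0.158, -3.137, -0.0]
force: [0.7, -0.1, 0.3]
opening: 0.0699
```

```bash
python3 - <<'E'
from h import *
s=monitor.read_state();print(s["t"],np.round(s["tool_pos"],4),np.round(s["orientation"],3),s["opening"])
i=snap("wrist","w2",(120,50,520,350),2);np.savez("w2",**i)
p=np.array(s["tool_pos"]);print("under tcp at rod height",(pj(i,[p[0],p[1],.069])-[120,50])*2)
E
```

```text
2.4 [0.6079 0.0567 0.16  ] [ 0.158 -3.137 -0.   ] 0.0699009479175516
under tcp at rod height [[398.9686575  315.16738756]]
```

View pics/w2.png

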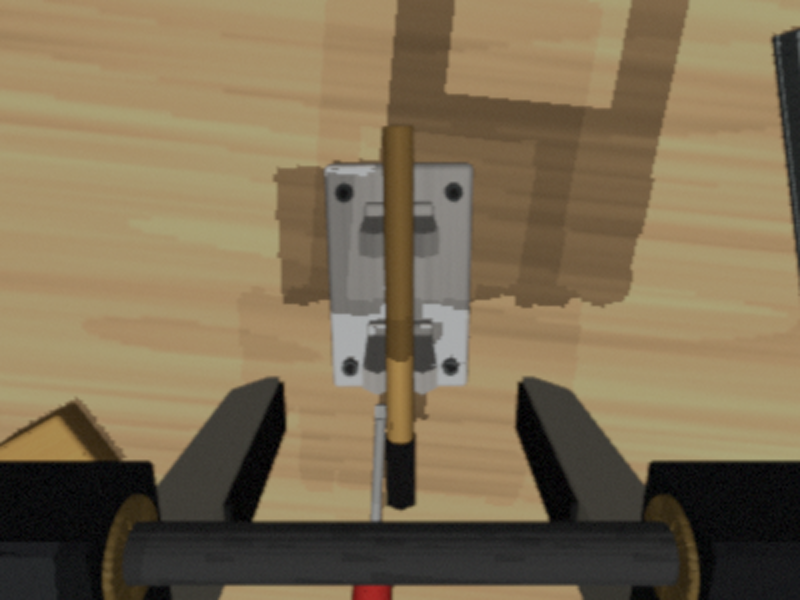

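```bash
python3 - <<'E'
from h import *
i=dict(np.load("w2.npz"))
f=lambda n,p,z:print(n,w(i,np.array(p)/2+[120,50],z).round(4)[:,:2].tolist())
f("rod",[(398,126),(400,361),(401,506)],.069)
f("uprights near top edges",[(368,203),(433,203),(366,217),(436,217),(368,321),(432,321),(366,334),(434,334)],.07)
f("plate",[(326,167),(472,164),(467,384),(336,386)],.012)
E
```

```text
rod [[0.5306, 0.0486], [0.629, 0.0592], [0.703, 0.0671]]
uprights near top edges [[0.5614, 0.0395], [0.5588, 0.0656], [0.5671, 0.0391], [0.5643, 0.0675], [0.6115, 0.0437], [0.6088, 0.071], [0.6175, 0.0433], [0.6146, 0.0725]]
plate [[0.554, 0.0152], [0.5455, 0.0863], [0.6624, 0.0994], [0.6707, 0.0281]]
```

```bash
python3 - <<'E'
from h import *
i=dict(np.load("w2.npz"))
a=np.radians(6.2);R=np.array([[np.cos(a),-np.sin(a)],[np.sin(a),np.cos(a)]])
for x in (-36,-26,26,36):
  for z in (12,70):
    P=[np.r_[R@[x/1e3,y/1e3]+[.6082,.0573],z/1e3] for y in (-17,-10,10,17)]
    print(x,z,((pj(i,P)-[120,50])*2).round().tolist())
E
```

```text
-36 12 [[366.0, 212.0], [380.0, 212.0], [420.0, 212.0], [434.0, 212.0]]
-36 70 [[358.0, 234.0], [375.0, 233.0], [424.0, 233.0], [441.0, 233.0]]
-26 12 [[366.0, 232.0], [380.0, 232.0], [420.0, 232.0], [433.0, 231.0]]
-26 70 [[359.0, 257.0], [376.0, 257.0], [424.0, 257.0], [441.0, 257.0]]
26 12 [[369.0, 329.0], [382.0, 329.0], [420.0, 328.0], [433.0, 328.0]]
26 70 [[362.0, 373.0], [378.0, 373.0], [424.0, 372.0], [440.0, 372.0]]
36 12 [[369.0, 346.0], [382.0, 346.0], [420.0, 346.0], [433.0, 346.0]]
36 70 [[363.0, 394.0], [379.0, 394.0], [424.0, 393.0], [439.0, 393.0]]
```

The close view confirms the choice. The rod with the black grip runs the whole 170 mm across the cradle, from (398,126) to (401,506). It is centred between the jaws, and the uprights fall where the model puts them. Now I grip it.

>>> servo_tool:
  plan:
    - [[-0.5,0,0,-30,0,0,0.007],[-0.5,0,0,-30,0,0,0],[-0.5,0,0,-15,0,0,0],[-0.5,0,0,-10,0,0,0],[-0.5,0,0,0,0,0,0],[1,0,0,0,0,0,0],[1,0,0,0,0,0,0],[1,0,0,0,0,0,0],[1,0,0,0,0,0,0],[1,0,0,0,0,0,0],[1,0,0,0,0,0,0],[1,0,0,0,0,0,0]]
  force: 25

```text
t: 3.65
tool_pos: [0.6083, 0.0556, 0.0746]
orientation: [0.167, -3.137, -0.0]
force: [-0.2, 0.5, -0.5]
opening: 0.0182
```

>>> servo_tool:
  plan:
    - [[1,0,0,0,0,0,0],[1,0,0,0,0,0,0],[1,0,0,0,0,0,0],[1,0,0,0,0,0,0]]

```text
t: 4.05
tool_pos: [0.6083, 0.056, 0.0746]
orientation: [0.167, -3.137, -0.001]
force: [-0.0, 3.0, 1.8]
opening: 0.0113
```

>>> servo_tool:
  plan:
    - [[1,0,0,10,0,0,0],[1,0,0,20,0,0,0],[1,0,0,30,0,0,0],[1,0,0,0,0,0,0]]

```text
t: 4.45
tool_pos: [0.6115, 0.0552, 0.1403]
orientation: [-0.166, 3.129, -0.002]
force: [0.2, -0.8, -0.4]
opening: 0.0115
```

>>> servo_tool:
  plan:
    - [[1,-8,37,0,0,0,0.041],[1,-8,38,0,0,0,0.041],[1,-7,38,0,0,0,0.041],[1,-7,37,0,0,0,0.041],[1,-7,37,0,0,0,0.041],[1,-7,37,-20,0,0,0.04],[1,-7,37,-20,0,0,0.04],[1,0,0,0,0,0,0],[1,0,0,0,0,0,0]]

```text
t: 5.35
tool_pos: [0.5562, 0.3168, 0.0932]
orientation: [0.613, -3.079, 0.002]
force: [0.8, -0.3, -1.0]
opening: 0.0119
```

```bash
python3 - <<'E'
from h import *
s=monitor.read_state();print(s["t"],np.round(s["tool_pos"],4),np.round(s["orientation"],3),s["opening"],s["force"])
i=snap("wrist","w3",None,1.25);np.savez("w3",**i)
E
```

```text
5.35 [0.5562 0.3168 0.0932] [ 6.130e-01 -3.079e+00  2.000e-03] 0.011897668942639127 [ 0.81797423 -0.30075971 -1.01930832]
```

View pics/w3.png

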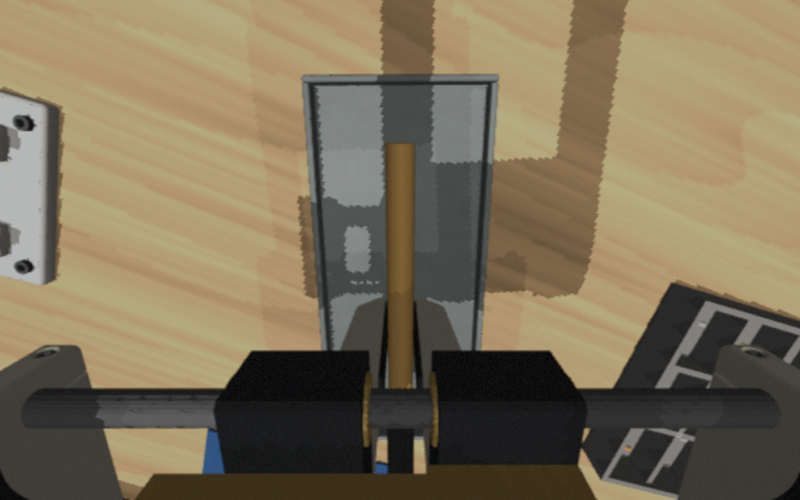

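The rod is held and lies along the tray. Its tail is at (400,144), and the tray's near edge runs across at (400,78). Lowering now.

>>> servo_tool:
  plan:
    - [[1,0,0,-25,0,0,0],[1,0,0,-25,0,0,0],[1,0,0,-15,0,0,0],[1,0,0,-6,0,0,0],[1,0,0,0,0,0,0],[1,0,0,-2,0,0,0],[1,0,0,0,0,0,0]]

```text
t: 6.1
tool_pos: [0.5583, 0.317, 0.0229]
orientation: [-0.61, 3.08, 0.001]
force: [0.1, 0.6, -1.2]
opening: 0.0117
```

>>> servo_tool:
  plan:
    - [[1,0,0,-1,0,0,0],[1,0,0,-1,0,0,0],[1,0,0,0,0,0,0]]

```text
t: 6.4
tool_pos: [0.5573, 0.3167, 0.0198]
orientation: [-0.611, 3.082, -0.0]
force: [0.3, -0.1, -1.1]
opening: 0.012
```

>>> servo_tool:
  plan:
    - [[1,0,0,-1,0,0,0],[1,0,0,-1,0,0,0],[1,0,0,0,0,0,0]]

```text
t: 6.7
tool_pos: [0.5572, 0.3166, 0.0174]
orientation: [0.611, -3.082, 0.0]
force: [0.3, -0.2, -0.8]
opening: 0.0117
```

>>> servo_tool:
  plan:
    - [[1,0,0,-1,0,0,0],[1,0,0,0,0,0,0]]

```text
t: 6.9
tool_pos: [0.5574, 0.3167, 0.0169]
orientation: [-0.611, 3.082, 0.0]
force: [-1.5, -0.7, 1.4]
opening: 0.0115
```

Contact. One more small step, then I open partway and lift.

>>> servo_tool:
  plan:
    - [[1,0,0,-0.5,0,0,0],[1,0,0,0,0,0,0],[0.2,0,0,0,0,0,0],[0.2,0,0,0,0,0,0],[0.2,0,0,0,0,0,0],[0.2,0,0,0,0,0,0],[0.2,0,0,0,0,0,0]]

```text
t: 7.6
tool_pos: [0.5573, 0.3166, 0.016]
orientation: [0.611, -3.082, 0.0]
force: [0.4, -0.0, -0.3]
opening: 0.037
```

>>> servo_tool:
  plan:
    - [[0.2,0,0,10,0,0,0],[0.2,0,0,30,0,0,0],[0.2,0,0,40,0,0,0],[0.2,0,0,50,0,0,0],[0.2,0,0,0,0,0,0],[0.2,0,0,0,0,0,0]]

```text
t: 8.2
tool_pos: [0.5589, 0.3174, 0.1495]
orientation: [-0.61, 3.077, 0.002]
force: [-0.6, 0.1, -1.1]
opening: 0.0371
```

```bash
python3 - <<'E'
from h import *
s=monitor.read_state();print(s["t"],np.round(s["tool_pos"],4),np.round(s["orientation"],3),s["opening"])
i=snap("wrist","w4",None,1);np.savez("w4",**i)
i=eyes.camera_info("top")
print("double",w(i,[250+601/4.2,120+303/4.2],.0505), w(i,[[250+595/4.2,120+250/4.2],[250+607/4.2,120+360/4.2]],.035))
E
```

```text
8.2 [0.5589 0.3174 0.1495] [-6.100e-01  3.077e+00  2.000e-03] 0.03705821759458643
double [[ 0.51920535 -0.34834648  0.0505    ]] [[ 0.56394783 -0.34692368  0.035     ]
 [ 0.47379017 -0.35508022  0.035     ]]
```

View pics/w4.png

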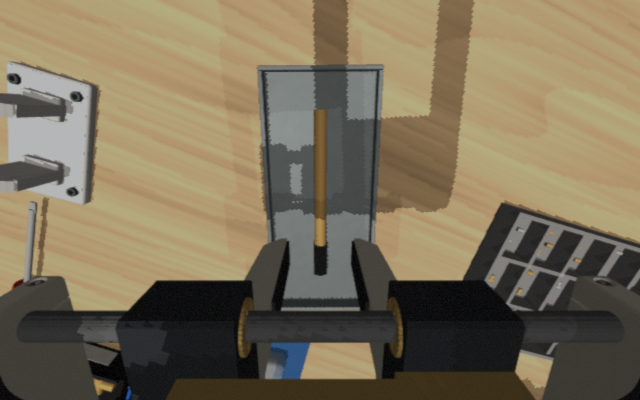

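The follower lies in the tray, from (321,110) to (320,273). Now I go to the block.

>>> servo_tool:
  plan:
    - [[0,-3,-47,15,0,0,-0.022],[0,-3,-47,15,0,0,-0.022],[0,-3,-47,10,0,0,-0.022],[0,-3,-47,0,0,0,-0.022],[0,-3,-47,0,0,0,-0.022],[0,-3,-47,0,0,0,-0.022],[0,-3,-47,0,0,0,-0.022],[0,-3,-47,0,0,0,-0.022],[0,-3,-47,0,0,0,-0.022],[0,-3,-47,0,0,0,-0.022],[0,-3,-47,0,0,0,-0.022],[0,-3,-47,0,0,0,-0.022]]

```text
t: 9.45
tool_pos: [0.5198, -0.2487, 0.1841]
orientation: [0.198, -3.133, -0.003]
force: [0.5, 0.6, -0.1]
opening: 0.0465
```

>>> servo_tool:
  plan:
    - [[0,-3,-50,0,0,0,-0.022],[0,0,-50,-20,0,0,-0.022],[0,0,0,-10,0,0,0],[0,0,0,0,0,0,0],[0,0,0,0,0,0,0]]

```text
t: 9.95
tool_pos: [0.5178, -0.3422, 0.1561]
orientation: [0.132, -3.137, -0.004]
force: [-0.1, -0.3, 0.3]
opening: 0.0465
```

```bash
python3 - <<'E'
from h import *
s=monitor.read_state();print(s["t"],np.round(s["tool_pos"],4),np.round(s["orientation"],3),s["opening"])
i=snap("wrist","w5",(120,60,520,360),2);np.savez("w5",**i)
p=np.array(s["tool_pos"]);print("under tcp",(pj(i,[p[0],p[1],.0505])-[120,60])*2)
E
```

```text
9.95 [ 0.5178 -0.3422  0.1561] [ 0.132 -3.137 -0.004] 0.04650452155923094
under tcp [[398.3973043  285.43708362]]
```

View pics/w5.png

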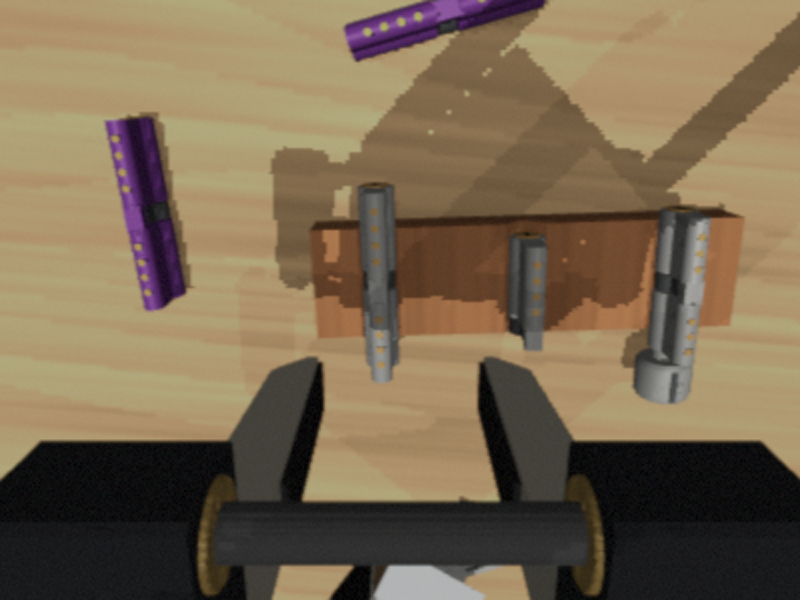

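The double is at (378,280): bare metal, 90 mm, keyed ends and a dark cam at (378,290). The half is at (527,290), the knob cylinder at (676,300), and the purple ones lie outside the block.

```bash
python3 - <<'E'
from h import *
i=dict(np.load("w5.npz"))
f=lambda n,p,z:print(n,w(i,np.array(p)/2+[120,60],z).round(4)[:,:2].tolist())
f("leg",[(375,188),(376,212),(378,260),(381,345),(382,380)],.0505)
f("block",[(312,228),(743,215),(731,324),(318,338)],.024)
im=cv2.imread("pics/w5_raw.png")[145:260,285:330]
cv2.imwrite("pics/w5c.png",cv2.resize(im,None,fx=5.2,fy=5.2,interpolation=cv2.INTER_CUBIC))
E
```

```text
leg [[0.4748, -0.3558], [0.4852, -0.3547], [0.5067, -0.3522], [0.5474, -0.3479], [0.5653, -0.3461]]
block [[0.5004, -0.3856], [0.477, -0.1791], [0.5326, -0.1712], [0.5574, -0.3802]]
```

View pics/w5c.png

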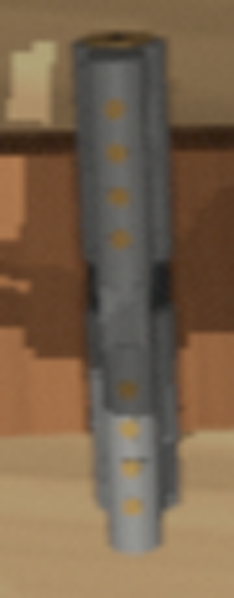

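>>> servo_tool:
  plan:
    - [[0,3,-9,-30,0,0,0.024],[0,0,0,-30,0,0,0],[0,0,0,-20,0,0,0],[0,0,0,-15,0,0,0],[0,0,0,0,0,0,0],[0,0,0,0,0,0,0]]

```text
t: 10.6
tool_pos: [0.522, -0.3524, 0.0637]
orientation: [-0.17, 3.136, -0.001]
force: [0.0, 0.2, 0.6]
opening: 0.0466
```

>>> servo_tool:
  plan:
    - [[0,0,1,-10,0,0,0],[0,0,0,-6,0,0,0],[0,0,0,0,0,0,0],[1,0,0,0,0,0,0],[1,0,0,0,0,0,0],[1,0,0,0,0,0,0],[1,0,0,0,0,0,0],[1,0,0,0,0,0,0],[1,0,0,0,0,0,0],[1,0,0,0,0,0,0],[1,0,0,0,0,0,0]]
  force: 40

```text
t: 11.7
tool_pos: [0.5214, -0.3519, 0.0467]
orientation: [-0.168, 3.137, -0.001]
force: [0.5, -0.8, -0.5]
opening: 0.0093
```

>>> servo_tool:
  plan:
    - [[1,0,0,0,0,0,0],[1,0,0,0,0,0,0],[1,0,0,0,0,0,0]]

```text
t: 12.0
tool_pos: [0.5214, -0.3519, 0.0467]
orientation: [-0.168, 3.137, -0.0]
force: [1.1, -1.9, -0.0]
opening: 0.009
```

>>> servo_tool:
  plan:
    - [[1,0,0,10,0,0,0],[1,0,0,25,0,0,0],[1,0,0,40,0,0,0],[1,0,0,30,0,0,0],[1,9,41,0,0,0,0],[1,9,41,0,0,0,0],[1,9,41,0,0,0,0],[1,9,41,0,0,0,0],[1,9,41,0,0,0,0],[1,9,41,0,0,0,0],[1,8,41,0,0,0,0],[1,8,41,0,0,0,0]]

```text
t: 13.2
tool_pos: [0.5909, -0.0217, 0.1518]
orientation: [0.168, -3.136, -0.001]
force: [0.2, -0.2, -3.0]
opening: 0.0087
```

>>> servo_tool:
  plan:
    - [[1,8,41,0,0,0,0],[1,8,40,0,0,0,0],[1,0,0,0,0,0,0],[1,0,0,0,0,0,0],[1,0,0,0,0,0,0]]

```text
t: 13.7
tool_pos: [0.6069, 0.0566, 0.1515]
orientation: [0.168, -3.136, 0.001]
force: [0.0, -0.3, -3.6]
opening: 0.0092
```

```bash
python3 - <<'E'
from h import *
s=monitor.read_state();print(s["t"],np.round(s["tool_pos"],4),np.round(s["orientation"],3),s["opening"],s["force"])
i=snap("wrist","w6",(220,60,420,360),2);np.savez("w6",**i)
E
```

```text
13.7 [0.6069 0.0566 0.1515] [ 1.680e-01 -3.136e+00  1.000e-03] 0.00921798685141071 [ 0.02880951 -0.33501139 -3.63071661]
```

View pics/w6.png

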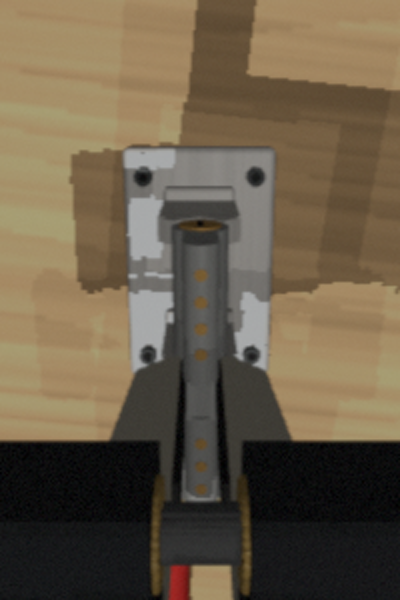

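The cylinder is held leg up above the cradle. Its near face is at (200,225) and the plate bolts are at (143,177), (256,176), (148,355) and (251,355). Now a numeric check.

```bash
python3 - <<'E'
from h import *
i=dict(np.load("w6.npz"))
f=lambda p,z:w(i,np.array(p)/2+[220,60],z)[:,:2]
b=f([(143,177),(256,176),(148,355),(251,355)],.013);c=b.mean(0);u=(b[2]+b[3]-b[0]-b[1])/2;L=np.linalg.norm(u);u/=L;v=np.array([-u[1],u[0]])
print("cradle",c,np.degrees(np.arctan2(u[1],u[0])),L)
n,t=f([(200,225)],.1308)[0],f([(201,275),(201,490)],.1553)
fe=f([(124,148),(273,148)],.012).mean(0);print("plate front edge along",(fe-c)@u)
print("near end rel cradle",(n-c)@u,(n-c)@v,"pins",(t-c)@u,(t-c)@v, "near->+45 centre",n+.045*u)
E
```

```text
cradle [0.60900789 0.0569757 ] 6.057911549671522 0.09343587002202887
plate front edge along -0.06007521009263341
near end rel cradle -0.0471032450281638 0.0002758700386508848 pins [-0.03886473  0.02681648] [0.00054406 0.00058776] near->+45 centre [0.60688727 0.05702807]
```

>>> servo_tool:
  plan:
    - [[1,2,0,-20,0,0,0],[1,0,0,-20,0,0,0],[1,0,0,-10,0,0,0],[1,0,0,-4,0,0,0],[1,0,0,0,0,0,0],[1,0,0,0,0,0,0]]

```text
t: 14.35
tool_pos: [0.6099, 0.057, 0.0986]
orientation: [-0.168, 3.136, -0.0]
force: [-0.1, -0.1, -1.1]
opening: 0.0093
```

>>> servo_tool:
  plan:
    - [[1,0,0,-2,0,0,0],[1,0,0,-1,0,0,0],[1,0,0,0,0,0,0]]

```text
t: 14.65
tool_pos: [0.6094, 0.0574, 0.0947]
orientation: [-0.169, 3.137, -0.0]
force: [0.2, -0.2, -3.2]
opening: 0.0091
```

>>> servo_tool:
  plan:
    - [[1,0,0,-1,0,0,0],[1,0,0,0,0,0,0]]

```text
t: 14.85
tool_pos: [0.6095, 0.0573, 0.0937]
orientation: [-0.168, 3.137, -0.0]
force: [0.8, 0.1, -2.2]
opening: 0.0092
```

>>> servo_tool:
  plan:
    - [[1,0,0,-0.7,0,0,0],[1,0,0,0,0,0,0]]

```text
t: 15.05
tool_pos: [0.6096, 0.0571, 0.0933]
orientation: [-0.168, 3.136, -0.001]
force: [-0.4, -2.0, 1.0]
opening: 0.0091
```

>>> servo_tool:
  plan:
    - [[1,0,0,-0.5,0,0,0],[1,0,0,0,0,0,0]]

```text
t: 15.25
tool_pos: [0.6098, 0.057, 0.093]
orientation: [-0.168, 3.136, -0.001]
force: [-1.3, -3.1, 4.3]
opening: 0.0089
```

>>> servo_tool:
  plan:
    - [[1,0,-0.5,-0.5,0,0,0],[1,0,0,0,0,0,0]]

```text
t: 15.45
tool_pos: [0.61, 0.0565, 0.0926]
orientation: [-0.168, 3.136, -0.001]
force: [-0.5, -2.5, 5.3]
opening: 0.0092
```

Seated: z matches the expected 0.0927 and the upward force is 5 N. I open gently, lift a little, then look.

>>> servo_tool:
  plan:
    - [[0.7,0,0,0,0,0,0],[0.6,0,0,0,0,0,0],[0.5,0,0,0,0,0,0],[0.4,0,0,0,0,0,0],[0.3,0,0,0,0,0,0],[0.3,0,0,0,0,0,0],[0.3,0,0,10,0,0,0],[0.2,0,0,30,0,0,0],[0,0,0,40,0,0,0],[-0.4,0,0,40,0,0,0],[-0.4,-40,0,30,0,0,0],[-0.4,0,0,0,0,0,0]]

```text
t: 16.65
tool_pos: [0.5697, 0.057, 0.2491]
orientation: [-0.168, 3.128, -0.0]
force: [1.0, 0.4, 1.6]
opening: 0.0629
```

>>> servo_tool:
  plan:
    - [[-0.4,0,0,0,0,0,0],[-0.4,0,0,0,0,0,0]]

```text
t: 16.85
tool_pos: [0.5692, 0.0567, 0.241]
orientation: [0.168, -3.136, -0.0]
force: [-0.1, -0.4, -0.2]
opening: 0.0649
```

```bash
python3 - <<'E'
from h import *
s=monitor.read_state();print(s["t"],np.round(s["tool_pos"],4),s["opening"],s["force"])
i=snap("wrist","w7",(170,60,470,330),2);np.savez("w7",**i)
a=cv2.imread("pics/w7.png")
snap("scene","s7",(200,140,600,360),1.5);b=cv2.imread("pics/s7.png")
b=cv2.resize(b,(600,330));cv2.imwrite("pics/f7.png",np.vstack([a[:,:][:270*2],np.zeros((0,600,3),np.uint8)]))
cv2.imwrite("pics/f7.png",np.vstack([cv2.resize(a[60:460],(450,300)),cv2.resize(b,(450,248))]))
E
```

```text
16.85 [0.5692 0.0567 0.241 ] 0.06487010959601615 [-0.08477002 -0.37037922 -0.18971647]
```

View pics/w7.png

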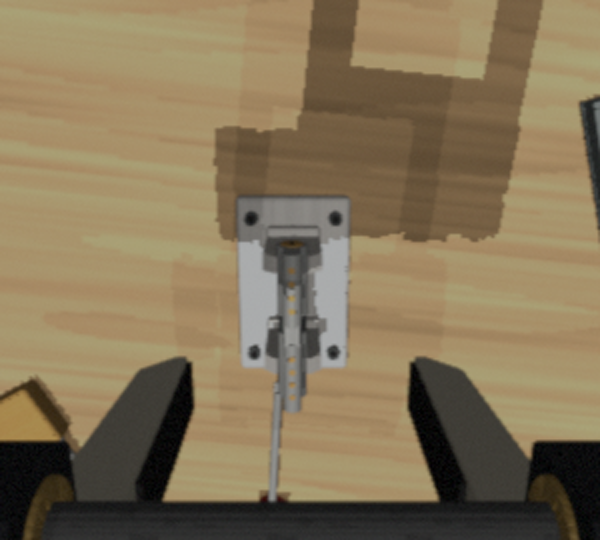

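```bash
python3 - <<'E'
from h import *
i=dict(np.load("w7.npz"))
f=lambda p,z:w(i,np.array(p)/2+[170,60],z)[:,:2]
b=f([(251,219),(335,218),(255,352),(333,352)],.013);c=b.mean(0);u=(b[2]+b[3]-b[0]-b[1])/2;u/=np.linalg.norm(u);v=np.array([-u[1],u[0]])
n,t=f([(292,245)],.072)-c,f([(291,294),(292,385),(292.5,410)],.0965)-c
print(c,"barrel near",n@u,n@v,"leg",t@u,t@v)
E
```

```text
[0.6091112  0.05710437] barrel near [-0.04312715] [7.69771134e-05] leg [-0.02275881  0.02964809  0.04496308] [-3.00087248e-04 -1.95549706e-04 -3.99755751e-05]
```

```bash
python3 -c "
from plant import job
print(job.close_job())"
```

```text
the job is handed in; nothing more can be done
None
```

The follower is in the tool tray and the double cylinder is seated in the cradle's two notches, leg up. I handed the job in at about 17 s of the 66 s, and no verdict was reported.

- **Follower:** I lifted it off the cradle, lowered it to contact with the tray floor and let go. A picture taken afterwards shows it lying lengthwise inside the tray.
- **Double cylinder:** I gripped it by the leg in the block and lowered it until the force rose to about 5 N upward at the expected seat height. Then I released it and moved the gripper clear.
- **Final check:** the last wrist picture puts the barrel on the cradle's centre line and the leg top within 0.4 mm of it, so it stands upright. The ends lie at about -43 and +45 mm, which is 7 to 9 mm past the uprights. After release the force reading was near zero.
- **Disagreements:** the finger opening read about 1 mm under the true width on both grasps. There was a small sideways force of 2–3 N while seating, so I shifted 0.5 mm to ease it; it still read 2.5 N when I let go.
- **Not checked:** the picture limit stopped me from viewing the last scene image. I did not look at the other cylinders or the padlock again after the lift, but the path stayed well above them.

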